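# Lock a drone battery into the push-push charging dock

## Task

Charge the big drone battery pack: press the lowered cradle of the larger charging dock so that it pops up, set the pack in it (do not drop it in), then press the pack down until the cradle locks in its low position again. Leave the small dock's raised cradle up.

Things in the scene. Friction and masses are not known exactly. Their poses are not given: they have to be found in the camera images.
- pack: Big battery pack: grey block with a white paper band, 72 long (its x) x 34 wide (y) x 40 high (z) mm, about 0.16 kg, free on the table, flat top. Origin: centre of its underside. Grip across the 34 mm with the fingertips at least 12 mm above its underside, to clear the cradle's rim. Beside it lie a slim pack of the same length and width but only 14 mm thick, and a square black tester: not wanted.
- cradle_floor (a point): Centre of the floor (upper face) of the larger dock's cradle, moving with it; z up, y along its long side. Cradle: grey open tray, inside 92 (y) x 56 (x) mm, rim 4 mm thick, 8 mm above the floor, sliding vertically in a fixed black housing 150 (y) x 100 (x) x 55 high mm. Floor 55 mm above the table when locked, 73 raised. The pack goes in lengthwise (its x along this y, either way round).
- cradle (a joint): Larger dock's cradle height, m: 0 (to 1 mm) locked low (start), 0.018 raised, -0.007 bottom stop. Push-push: press fully to the bottom stop and let go. From locked it then springs up to 0.018 in about 0.4 s; from raised it comes back to about 0 and stays. Pressing less than 2 mm below locked changes nothing. Takes 7 to 15 N; press mid-floor with shut fingers, or on top of the pack standing in it.
- small_cradle (a joint): Small dock's cradle height, m: 0.018 raised (start), 0 locked. The small dock looks alike but its housing is 96 x 80 x 55 mm and its tray 50 x 34 mm inside, too small for the pack. Leave it raised.

How it is judged:
By the outcome, as a careful person would: the job done as asked, in the order asked, and still so for the second after the job is handed in, with the robot touching nothing.
It also fails if it takes over 58 s, if anything falls off the work surface, if the arm or the gripper's body presses on something with over 40 N, if the wrist force passes 120 N, or if a joint passes its speed limit or range.

## Robot

A 6-joint arm with a two-finger parallel gripper is mounted at the origin on the work surface. World frame = base frame: x ahead of the robot, y to its left, z up, the work surface at z = 0. Lengths are in mm, angles in rad, forces in N, time in s.
With the tool pointing down it reaches from about 300 to 950 mm from the base axis. Payload 3.1 kg.
Tool frame: the origin (TCP) lies midway between the tips of the shut fingers; the grasp point (between the pads) lies arm.grip_depth behind it (arm.grip_depth is the distance from the TCP to the grasp point, in mm); z points along the fingers, y is the line along which they close (so a half turn about z gives the same grasp; the last joint's range is limited). The gripper opens to 85 mm and grips with 20 to 120 N. Pads are 22 mm wide; open, the fingers measure 114 mm over their backs; the gripper's body (76 mm by 85 mm) begins 54 mm behind the grasp point. The pads swing forward as they close: fully open they stand 13 mm farther back than shut.
Start: joints at [1.127, 0.308, 1.634, -0, 1.2, -0.07], TCP at [228.248, 581.838, 231.272] pointing down, gripper open.
Joint ranges: [-3.06, 3.06], [-0.79, 1.96], [0.05, 2.63], [-1.19, 4.34], [0.05, 2.64], [-2.94, 2.94]. Speed limits (rad/s): [2.79, 2.79, 3.14, 3.14, 3.14, 3.14].

## Interface

Orientations are given as a 3x3 rotation matrix whose columns are the frame's x, y, z axes.
In Python, from bench import arm gives the robot as it stands. The module is installed in compiled form; this text tells all that it offers.
- The arm moves only by the tool apply_moves, never from a script. Its arguments are lists of equal length, an entry for each row: "xyz": the shift along the tool's x, y, z in cm, a list of three; "rotation": the turn, a rotation vector about the tool's x, y, z in degrees, a list of three. In form: {"xyz": [[dx, dy, dz], ...], "rotation": [[rx, ry, rz], ...]}. A call has 1 to 10 rows; each row shifts and turns the commanded pose from where the row before left it, along the tool's axes as they then stand; what a row does not reach is not made up. A row lasts 1/12 s, in which the tool goes at most 41.7 mm and 7.16 degrees, less where a joint would pass 70% of its speed; a pose out of reach is approached as far as the arm can. A call with a gripper value outside its range is refused whole. "hand" is the finger opening in cm, from 0 to 8.54, set as the call begins (left out, the last holds). The fingers move at their own pace and stop on an object; "force" is the grip in N (left out, the last holds). Time passes only in rows, so rows that do not move let the fingers close. It gives the time, the measured TCP pose, the force, the opening and the grip force at its end, in the units of the state.
- arm.sense(): the state, without advancing time (a new reading comes with each control period).
- arm.capture(name): name is "scene" or "top" or "wrist"; returns a dict with "color" (400x640x3 uint8, blue, green, red), "fx", "fy", "cx", "cy" (pixels), "R" (3x3) and "t" (3): a world point X has camera coordinates R X + t. Camera axes: x right, y down, z forward; pixel columns grow to the right and rows downward; lengths in mm; the calibration is good to about 2 mm. A picture is of the moment at which its call begins. There is no depth.
- arm.job_done(): hands the job in; it is judged then, once.
The state is a dict: "time": time; "q": joint angles; "qd": joint speeds; "tau": joint torques, N m; "tcp_pos": TCP position; "orientation": TCP orientation; "wrist_force": force on the tool from outside, world axes, zero at the start; "ft_torque": the same for the moment, N m; "finger_gap": opening from 0.0 (shut) to 1.0 (fully open); "grasp_force": force on a finger pad.
Only numpy, scipy, OpenCV 4.12 (cv2) and the standard library are available. Lean on these libraries where they do the work, as an engineer would, in place of code of your own. Each camera call takes 0.05 s, during which the arm holds its last target. There are 200 camera calls.

## Working session

There is one attempt and no reset: what is moved stays moved. The work goes in short steps, Python scripts to look and compute and a tool call to move; the robot and the scene stay as the last step left them, time stands still between calls to the robot, and variables do not carry over. Pictures are saved under pics/ and viewed, at most 10 in all, crops included, and the job is handed in when it is done.

Besides the shell and the picture viewer there is one more tool, called by a JSON object that holds its "op" and its "data", one argument or row to a line. apply_moves: Moves the arm, as the interface text tells. Its arguments: {"type":"object","properties":{"xyz":{"type":"array","items":{"type":"array","items":{"type":"number"}}},"rotation":{"type":"array","items":{"type":"array","items":{"type":"number"}}},"hand":{"type":"number"},"force":{"type":"number"}},"required":["xyz","rotation"]}

```bash
mkdir -p pics; python3 - <<'E'
from bench import arm
import cv2
for n in("top","scene"):
    c=arm.capture(n);cv2.imwrite(f"pics/{n}0.png",c["color"]);print(n,c["fx"],c["fy"],c["cx"],c["cy"],c["R"],c["t"])
s=arm.sense();print(s,arm.grip_depth)
E
```

```text
top 489.0534887433892 489.0534887433892 319.3317506676793 201.550990288188 [[ 0.00143436 -0.99981631  0.01911263]
 [-0.98302916 -0.00491586 -0.18338348]
 [ 0.18344375 -0.01852523 -0.98285564]] [ -6.47757533 562.0605809  933.56329165]
scene 366.4246685581971 366.4246685581971 311.12256774200637 192.85809158829002 [[ 0.56354556  0.82607779  0.00344898]
 [ 0.63340417 -0.42941703 -0.64373921]
 [-0.53029761  0.36496097 -0.76523717]] [-296.70664888 -300.20071288 1018.63883278]
{'time': 0.1, 'q': array([ 1.12730541e+00,  3.08916738e-01,  1.63502935e+00, -5.68405248e-06,
        1.19971177e+00, -6.96905069e-02]), 'qd': array([-0.00155361, -0.00213111, -0.00169426, -0.00163058,  0.00220886,
        0.00125752]), 'tau': array([-2.30113828e-04, -4.16410196e+01, -2.77645218e+01, -1.63696031e-04,
        3.99954821e-03, -1.07110932e-05]), 'tcp_pos': array([227.92905507, 581.17008966, 230.17691176]), 'orientation': array([[-9.30947021e-01,  3.65153210e-01, -8.81381875e-04],
       [ 3.65154248e-01,  9.30945158e-01, -1.86768188e-03],
       [ 1.38528153e-04, -2.06055322e-03, -9.99997867e-01]]), 'wrist_force': array([ 0.46798052, -0.16114474, -0.61939336]), 'ft_torque': array([-0.03848569, -0.02231168, -0.01297602]), 'grasp_force': 0.0, 'finger_gap': 0.9999178737183694} 18.700000000000003
```

View pics/top0.png

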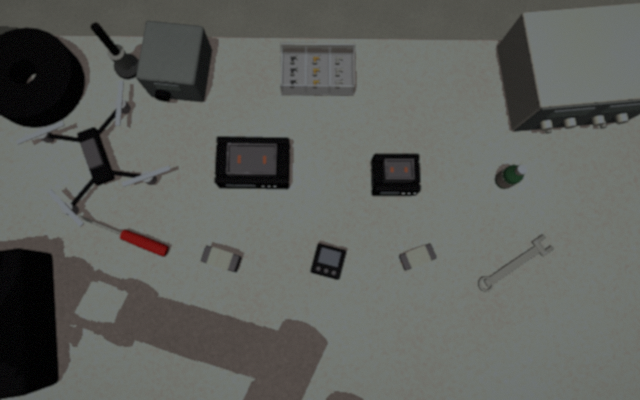

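View pics/scene0.png

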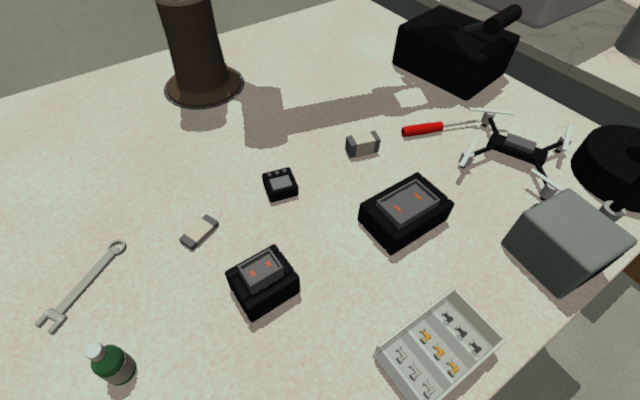

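The top view shows the large dock at (253,163), the small dock at (396,174), the big pack at (221,257) and the slim pack at (418,257). The scene view shows the thick pack at (362,144). I'll enlarge both the pack and the dock.

```bash
python3 - <<'E'
import cv2,numpy as np
t=cv2.imread("pics/top0.png");s=cv2.imread("pics/scene0.png")
z=lambda im,x,y,w,h,k:cv2.convertScaleAbs(cv2.resize(im[y:y+h,x:x+w],None,fx=k,fy=k,interpolation=cv2.INTER_CUBIC),alpha=1.5)
a=np.hstack([z(t,195,235,57,42,7),z(s,335,120,57,42,7)])
b=np.hstack([z(t,204,125,100,75,4)[:, :399],z(s,350,165,110,90,3.6278)[:300,:399]])
print(a.shape,b.shape)
cv2.imwrite("pics/crop1.png",np.vstack([a,b[:, :798]]))
E
```

```text
(294, 798, 3) (300, 798, 3)
```

View pics/crop1.png

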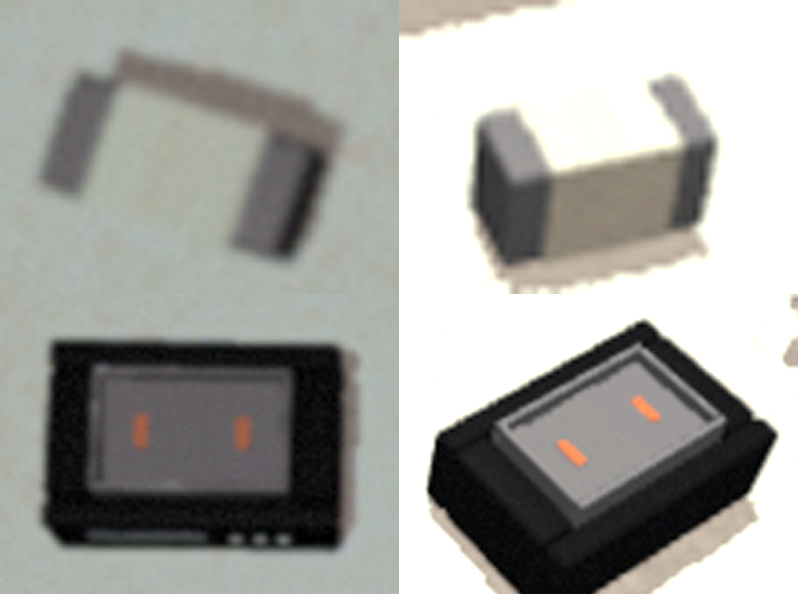

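The crop shows the pack's top-face corners at about (80,72), (40,185), (272,252), (305,140). The dock's rim corners are at (90,366), (293,368), (292,494), (90,492), and its orange contacts at (140,432) and (242,434).

```bash
cat >h.py <<'E'
import numpy as np
def ray(c,uv,z):
    uv=np.atleast_2d(uv).astype(float)
    d=np.c_[(uv[:,0]-c["cx"])/c["fx"],(uv[:,1]-c["cy"])/c["fy"],np.ones(len(uv))]@c["R"]
    o=-c["R"].T@c["t"]
    return o+d*((z-o[2])/d[:,2])[:,None]
def unz(P,x,y,k,ox=0,oy=0): return (np.array(P,float)-[ox,oy]+.5)/k-.5+[x,y]
E
python3 - <<'E'
from h import *
from bench import arm
np.set_printoptions(precision=1,suppress=True)
T=arm.capture("top");S=arm.capture("scene")
def rep(n,p):
    e=np.roll(p,-1,0)-p
    print(n,"centre",p.mean(0),"sides",np.linalg.norm(e,axis=1),"angles",np.degrees(np.arctan2(e[:,1],e[:,0])))
rep("packT",ray(T,unz([(80,72),(40,185),(272,252),(305,140)],195,235,7),40))
rep("packS",ray(S,unz([(478,118),(660,78),(715,145),(515,183)],335,120,7,399,0),40))
rep("rimT",ray(T,unz([(90,366),(293,368),(292,494),(90,492)],204,125,4,0,294),63))
rep("rimS",ray(S,unz([(495,425),(640,345),(725,420),(580,510)],350,165,3.6278,399,294),63))
rep("contT",ray(T,unz([(140,432),(242,434)],204,125,4,0,294),55))
rep("contS",ray(S,unz([(571,452),(646,408)],350,165,3.6278,399,294),55))
E
```

```text
packT centre [449.6 193.7  40. ] sides [33.6 68.8 32.7 67.4] angles [ 162.9 -105.8  -14.7   73.5]
packS centre [450.5 189.8  40. ] sides [63.6 35.3 67.2 32. ] angles [  73.8  -10.9 -108.8  163.4]
rimT centre [647.8 132.8  63. ] sides [102.9  65.9 101.2  65.8] angles [ -90.2 -179.4   89.8    2.1]
rimS centre [648.9 132.3  63. ] sides [100.1  61.5  99.7  63. ] angles [ 89.   -1.  -90.1 179.4]
contT centre [648.2 133.9  55. ] sides [51.8 51.8] angles [-90.8  89.2]
contS centre [647.8 134.2  55. ] sides [52.2 52.2] angles [ 89.4 -90.6]
```

The two cameras agree: pack at (450,192) with its long axis at about 73.5°, and cradle centre at (648,133.5), squared to the world axes. Next I shut the fingers and move over the dock.

{"op": "apply_moves", "data": {
  "xyz": [
    [-2.77,-1.32,0],
    [-2.77,-1.32,0],
    [-2.77,-1.32,0],
    [-2.77,-1.32,0],
    [-2.77,-1.32,0],
    [-2.77,-1.32,0],
    [-2.77,-1.32,0],
    [-2.77,-1.32,0],
    [-2.77,-1.32,0],
    [-2.77,-1.32,0]
  ],
  "rotation": [
    [0,0,0],
    [0,0,0],
    [0,0,0],
    [0,0,0],
    [0,0,0],
    [0,0,0],
    [0,0,0],
    [0,0,0],
    [0,0,0],
    [0,0,0]
  ],
  "hand": 0
}}

```text
time: 1.03
tcp_pos: [438.6, 356.5, 231.2]
orientation: [[-0.931, 0.365, -0.0], [0.365, 0.931, -0.0], [0.0, -0.0, -1.0]]
wrist_force: [0.6, 0.0, -0.1]
finger_gap: 0.003
grasp_force: 0.0
```

{"op": "apply_moves", "data": {
  "xyz": [
    [-2.77,-1.32,0],
    [-2.77,-1.32,0],
    [-2.77,-1.32,0],
    [-2.77,-1.32,0],
    [-2.77,-1.32,0],
    [-2.77,-1.32,0],
    [-2.77,-1.32,0],
    [-2.77,-1.32,0],
    [-2.77,-1.32,0],
    [-2.77,-1.32,0]
  ],
  "rotation": [
    [0,0,0],
    [0,0,0],
    [0,0,0],
    [0,0,0],
    [0,0,0],
    [0,0,0],
    [0,0,0],
    [0,0,0],
    [0,0,0],
    [0,0,0]
  ]
}}

```text
time: 1.87
tcp_pos: [648.3, 132.5, 230.9]
orientation: [[-0.931, 0.365, -0.001], [0.365, 0.931, -0.0], [0.001, -0.0, -1.0]]
wrist_force: [0.2, -0.2, 0.8]
finger_gap: 0.001
grasp_force: 0.0
```

{"op": "apply_moves", "data": {
  "xyz": [
    [0,0,1],
    [0,0,1],
    [0,0,1],
    [0,0,1],
    [0,0,1],
    [0,0,1],
    [0,0,1],
    [0,0,1],
    [0,0,1],
    [0,0,1]
  ],
  "rotation": [
    [0,0,6.86],
    [0,0,6.86],
    [0,0,6.86],
    [0,0,6.86],
    [0,0,6.86],
    [0,0,6.86],
    [0,0,6.86],
    [0,0,6.86],
    [0,0,6.86],
    [0,0,6.86]
  ]
}}

```text
time: 2.7
tcp_pos: [647.3, 133.7, 130.4]
orientation: [[0.006, 1.0, -0.001], [1.0, -0.006, -0.0], [-0.0, -0.001, -1.0]]
wrist_force: [0.5, -0.4, -0.5]
finger_gap: 0.0
grasp_force: 0.0
```

{"op": "apply_moves", "data": {
  "xyz": [
    [0,0,0],
    [0,0,0]
  ],
  "rotation": [
    [0,0,0],
    [0,0,0]
  ]
}}

```text
time: 2.87
tcp_pos: [646.8, 133.7, 130.3]
orientation: [[-0.003, 1.0, -0.002], [1.0, 0.003, -0.0], [-0.0, -0.002, -1.0]]
wrist_force: [-0.6, -1.1, 0.5]
finger_gap: 0.0
grasp_force: 0.0
```

{"op": "apply_moves", "data": {
  "xyz": [
    [0,0.1,1.4],
    [0,0,1.4],
    [0,0,1.4],
    [0,0,1.4],
    [0,0,1.3],
    [0,0,0.2],
    [0,0,0.2],
    [0,0,0.2]
  ],
  "rotation": [
    [0,0,0],
    [0,0,0],
    [0,0,0],
    [0,0,0],
    [0,0,0],
    [0,0,0],
    [0,0,0],
    [0,0,0]
  ]
}}

```text
time: 3.53
tcp_pos: [648.8, 133.8, 56.0]
orientation: [[0.0, 1.0, 0.0], [1.0, -0.0, 0.0], [0.0, 0.0, -1.0]]
wrist_force: [0.9, 0.2, 0.5]
finger_gap: -0.001
grasp_force: 0.0
```

{"op": "apply_moves", "data": {
  "xyz": [
    [0,0,0.15],
    [0,0,0.15],
    [0,0,0.15],
    [0,0,0]
  ],
  "rotation": [
    [0,0,0],
    [0,0,0],
    [0,0,0],
    [0,0,0]
  ]
}}

```text
time: 3.87
tcp_pos: [649.1, 133.8, 53.6]
orientation: [[0.0, 1.0, 0.001], [1.0, -0.0, 0.0], [0.0, 0.001, -1.0]]
wrist_force: [-2.8, -0.2, 6.7]
finger_gap: 0.004
grasp_force: 2.9
```

{"op": "apply_moves", "data": {
  "xyz": [
    [0,0,0.2],
    [0,0,0.2],
    [0,0,0.2],
    [0,0,0]
  ],
  "rotation": [
    [0,0,0],
    [0,0,0],
    [0,0,0],
    [0,0,0]
  ]
}}

```text
time: 4.2
tcp_pos: [649.1, 133.8, 48.1]
orientation: [[0.0, 1.0, 0.001], [1.0, -0.0, 0.0], [0.0, 0.001, -1.0]]
wrist_force: [-3.7, -0.3, 7.0]
finger_gap: 0.003
grasp_force: 3.2
```

{"op": "apply_moves", "data": {
  "xyz": [
    [0,0,0.1],
    [0,0,0.1],
    [0,0,0.1],
    [0,0,0]
  ],
  "rotation": [
    [0,0,0],
    [0,0,0],
    [0,0,0],
    [0,0,0]
  ]
}}

```text
time: 4.53
tcp_pos: [649.2, 133.9, 48.0]
orientation: [[-0.0, 1.0, -0.0], [1.0, 0.0, -0.0], [-0.0, -0.0, -1.0]]
wrist_force: [-8.3, -2.3, 18.6]
finger_gap: 0.003
grasp_force: 9.7
```

The bottom stop was reached at z = 48 with 18.6 N. I release, rise, and check the cradle.

{"op": "apply_moves", "data": {
  "xyz": [
    [0,0,-1.5],
    [0,0,-1.5],
    [0,0,-1.5],
    [0,0,-1.5],
    [0,0,-1.5],
    [0,0,-1.5],
    [0,0,-1.5],
    [0,0,-1.5],
    [0,0,-1.0],
    [0,0,0]
  ],
  "rotation": [
    [0,0,0],
    [0,0,0],
    [0,0,0],
    [0,0,0],
    [0,0,0],
    [0,0,0],
    [0,0,0],
    [0,0,0],
    [0,0,0],
    [0,0,0]
  ]
}}

```text
time: 5.37
tcp_pos: [651.1, 134.2, 177.0]
orientation: [[0.0, 1.0, 0.007], [1.0, -0.0, 0.001], [0.001, 0.007, -1.0]]
wrist_force: [0.7, 0.4, 0.8]
finger_gap: 0.002
grasp_force: 0.0
```

{"op": "apply_moves", "data": {
  "xyz": [
    [0.58,-1.98,0],
    [0.58,-1.98,0],
    [0.58,-1.98,0],
    [0.58,-1.98,0],
    [0.58,-1.98,0],
    [0.58,-1.98,0],
    [0.58,-1.98,0],
    [0.58,-1.98,0],
    [0.58,-1.98,0],
    [0.58,-1.98,0]
  ],
  "rotation": [
    [0,0,0],
    [0,0,0],
    [0,0,0],
    [0,0,0],
    [0,0,0],
    [0,0,0],
    [0,0,0],
    [0,0,0],
    [0,0,0],
    [0,0,0]
  ],
  "hand": 6.5
}}

```text
time: 6.2
tcp_pos: [449.2, 191.9, 172.2]
orientation: [[0.0, 1.0, -0.001], [1.0, -0.0, -0.0], [-0.0, -0.001, -1.0]]
wrist_force: [-0.2, -0.1, -0.6]
finger_gap: 0.763
grasp_force: 0.0
```

{"op": "apply_moves", "data": {
  "xyz": [
    [0,0,0],
    [0,0,0],
    [0,0,0],
    [0,0,0]
  ],
  "rotation": [
    [0,0,5.5],
    [0,0,5.5],
    [0,0,5.5],
    [0,0,0]
  ]
}}

```text
time: 6.53
tcp_pos: [450.1, 191.8, 172.4]
orientation: [[0.285, 0.958, -0.001], [0.958, -0.285, -0.0], [-0.0, -0.001, -1.0]]
wrist_force: [0.5, -0.2, -0.1]
finger_gap: 0.761
grasp_force: 0.0
```

```bash
python3 - <<'E'
from bench import arm
import cv2,numpy as np
c=arm.capture("wrist");s=arm.capture("scene")
print(c["fx"],c["cx"],c["cy"],c["R"],c["t"]);print(arm.sense()["tcp_pos"])
z=cv2.resize(s["color"][110:260,320:480],None,fx=2.5,fy=2.5)
w=cv2.convertScaleAbs(cv2.resize(c["color"],None,fx=.6,fy=.6),alpha=1.0)
o=np.zeros((600,800,3),np.uint8);o[:375,:400]=z;
o[:]=0;o[:375,400:]=z;o[375-0:,:]=0
o[0:240,0:384]=w
cv2.imwrite("pics/w1.png",c["color"]);cv2.imwrite("pics/chk1.png",o[:375])
E
```

```text
335.72042428404995 313.86015156583676 194.11098468930948 [[ 0.95845022 -0.28525812 -0.00099077]
 [-0.27272619 -0.91735083  0.28997909]
 [-0.08362778 -0.27766031 -0.95703247]] [-375.95981056  279.24559431  414.29915583]
[450.3132969  191.74243432 172.41823594]
```

View pics/chk1.png

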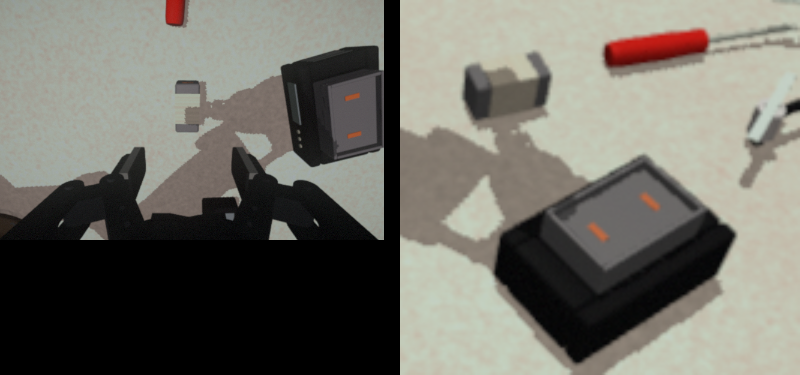

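View pics/w1.png

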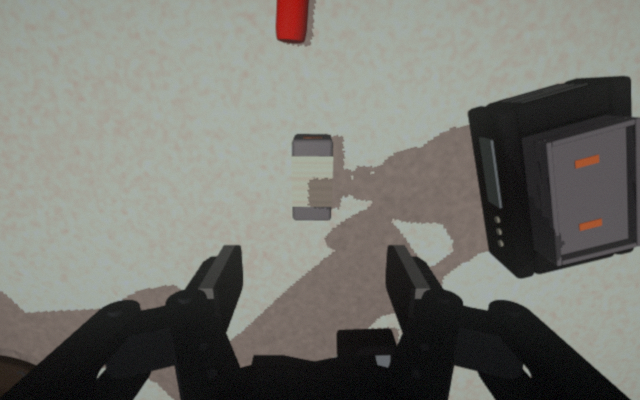

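The cradle has popped up. In the wrist view the pack sits squarely, with top-face corners at about (293,140), (332,140), (332,219), (293,220).

```bash
python3 - <<'E'
from h import *
from bench import arm
np.set_printoptions(precision=1,suppress=True)
W=arm.capture("wrist")
p=ray(W,[(293,140),(332,140),(331.5,219),(293,220)],40);e=np.roll(p,-1,0)-p
print(p.mean(0),np.linalg.norm(e,axis=1),np.degrees(np.arctan2(e[:,1],e[:,0])))
s=arm.sense();print((s["orientation"].T@(p.mean(0)-s["tcp_pos"])))
q=ray(W,[(588,160),(591,225)],73);print(q,q.mean(0))
E
```

```text
[449.4 195.4  40. ] [31.9 69.  33.8 69.9] [ -16.4 -105.8  165.3   72.6]
[  3.3  -1.9 132.5]
[[649.8 162.2  73. ]
 [649.3 109.2  73. ]] [649.5 135.7  73. ]
```

{"op": "apply_moves", "data": {
  "xyz": [
    [0.2,-0.1,2],
    [0,0,2],
    [0,0,2],
    [0,0,2],
    [0,0,2],
    [0,0,2],
    [0,0,2],
    [0,0,1],
    [0,0,1],
    [0,0,0]
  ],
  "rotation": [
    [0,0,0],
    [0,0,0],
    [0,0,0],
    [0,0,0],
    [0,0,0],
    [0,0,0],
    [0,0,0],
    [0,0,0],
    [0,0,0],
    [0,0,0]
  ]
}}

```text
time: 7.52
tcp_pos: [448.9, 193.5, 11.1]
orientation: [[0.284, 0.959, -0.003], [0.959, -0.284, -0.001], [-0.002, -0.003, -1.0]]
wrist_force: [0.2, 0.0, -0.4]
finger_gap: 0.763
grasp_force: 0.0
```

{"op": "apply_moves", "data": {
  "xyz": [
    [0,0,0],
    [0,0,0],
    [0,0,0],
    [0,0,0],
    [0,0,0],
    [0,0,0],
    [0,0,0]
  ],
  "rotation": [
    [0,0,0],
    [0,0,0],
    [0,0,0],
    [0,0,0],
    [0,0,0],
    [0,0,0],
    [0,0,0]
  ],
  "hand": 2.5,
  "force": 35
}}

```text
time: 8.1
tcp_pos: [451.4, 194.5, 14.0]
orientation: [[0.284, 0.959, 0.002], [0.959, -0.284, 0.001], [0.001, 0.002, -1.0]]
wrist_force: [-0.1, -0.2, 5.9]
finger_gap: 0.393
grasp_force: 37.2
```

{"op": "apply_moves", "data": {
  "xyz": [
    [0,0,-0.5],
    [0,0,-1],
    [0,0,-1.5],
    [0,0,-1.5],
    [0,0,-1.5],
    [0,0,-1.5],
    [0,0,-1.5],
    [0,0,-1.5],
    [0,0,-1.5],
    [0,0,-1.0]
  ],
  "rotation": [
    [0,0,0],
    [0,0,0],
    [0,0,0],
    [0,0,0],
    [0,0,-3.3],
    [0,0,-3.3],
    [0,0,-3.3],
    [0,0,-3.3],
    [0,0,-3.3],
    [0,0,0]
  ]
}}

```text
time: 8.93
tcp_pos: [450.4, 194.1, 144.5]
orientation: [[-0.001, 1.0, 0.001], [1.0, 0.001, 0.0], [0.0, 0.001, -1.0]]
wrist_force: [0.2, 0.5, -2.3]
finger_gap: 0.393
grasp_force: 36.2
```

{"op": "apply_moves", "data": {
  "xyz": [
    [-0.6,1.98,0],
    [-0.6,1.98,0],
    [-0.6,1.98,0],
    [-0.6,1.98,0],
    [-0.6,1.98,0],
    [-0.6,1.98,0],
    [-0.6,1.98,0],
    [-0.6,1.98,0],
    [-0.6,1.98,0],
    [-0.6,1.98,0]
  ],
  "rotation": [
    [0,0,0],
    [0,0,0],
    [0,0,0],
    [0,0,0],
    [0,0,0],
    [0,0,0],
    [0,0,0],
    [0,0,0],
    [0,0,0],
    [0,0,0]
  ]
}}

```text
time: 9.77
tcp_pos: [648.3, 133.5, 142.3]
orientation: [[0.002, 1.0, -0.002], [1.0, -0.002, -0.0], [-0.0, -0.002, -1.0]]
wrist_force: [-0.1, 0.3, -2.0]
finger_gap: 0.39
grasp_force: 36.2
```

{"op": "apply_moves", "data": {
  "xyz": [
    [0,0,0],
    [0,0,0],
    [0,0,0]
  ],
  "rotation": [
    [0,0,0],
    [0,0,0],
    [0,0,0]
  ]
}}

```text
time: 10.02
tcp_pos: [646.9, 133.9, 142.0]
orientation: [[0.001, 1.0, -0.003], [1.0, -0.001, -0.0], [-0.0, -0.003, -1.0]]
wrist_force: [0.3, -0.4, -2.7]
finger_gap: 0.393
grasp_force: 36.2
```

```bash
python3 - <<'E'
from bench import arm
import cv2,numpy as np
c=arm.capture("wrist");s=arm.capture("scene")
print(arm.sense()["tcp_pos"])
cv2.imwrite("pics/w2.png",np.hstack([cv2.resize(c["color"][130:400,160:480],None,fx=1.25,fy=1.25),cv2.resize(s["color"][90:270,320:480],(400,450))[56:394]])[:337])
E
```

```text
[646.74652737 134.23862872 142.26927224]
```

View pics/w2.png

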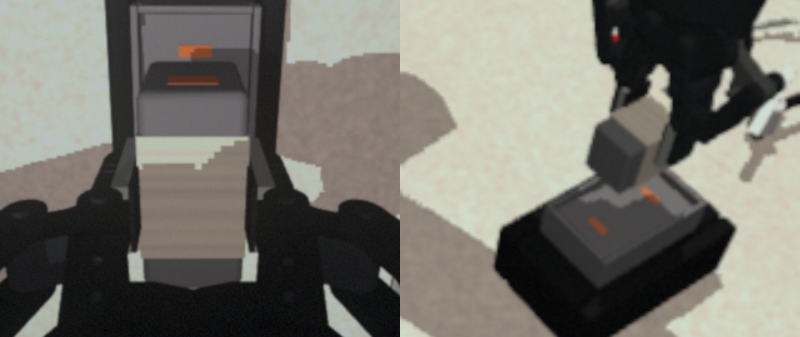

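The pack is held level above the raised tray. Its top far edge is at crop row 93 and the near edge at row 285. I'll check its centring along the tray.

```bash
python3 - <<'E'
from h import *
from bench import arm
np.set_printoptions(precision=1,suppress=True)
W=arm.capture("wrist")
p=ray(W,unz([(136,94),(250,93),(244,285),(144,285)],160,130,1.25),168);print(p,p.mean(0))
q=ray(W,unz([(195,51)],160,130,1.25),73);print(q, arm.sense()["tcp_pos"])
E
```

```text
[[630.  169.8 168. ]
 [663.6 170.1 168. ]
 [664.3 100.9 168. ]
 [630.1 100.9 168. ]] [647.  135.4 168. ]
[[647.8 161.1  73. ]] [646.9 134.3 142.5]
```

{"op": "apply_moves", "data": {
  "xyz": [
    [0,0.1,1],
    [0,0,1],
    [0,0,1],
    [0,0,0.8],
    [0,0,0.6],
    [0,0,0.4],
    [0,0,0.2],
    [0,0,0.1],
    [0,0,0]
  ],
  "rotation": [
    [0,0,0],
    [0,0,0],
    [0,0,0],
    [0,0,0],
    [0,0,0],
    [0,0,0],
    [0,0,0],
    [0,0,0],
    [0,0,0]
  ]
}}

```text
time: 10.92
tcp_pos: [649.4, 134.0, 91.7]
orientation: [[0.0, 1.0, 0.0], [1.0, -0.0, 0.0], [0.0, 0.0, -1.0]]
wrist_force: [-0.8, -0.9, -0.7]
finger_gap: 0.392
grasp_force: 36.2
```

{"op": "apply_moves", "data": {
  "xyz": [
    [0,0,0.1],
    [0,0,0.1],
    [0,0,0.1],
    [0,0,0]
  ],
  "rotation": [
    [0,0,0],
    [0,0,0],
    [0,0,0],
    [0,0,0]
  ]
}}

```text
time: 11.25
tcp_pos: [649.2, 134.0, 88.9]
orientation: [[0.0, 1.0, 0.0], [1.0, -0.0, 0.0], [0.0, 0.0, -1.0]]
wrist_force: [-0.3, 0.0, -1.2]
finger_gap: 0.393
grasp_force: 36.2
```

{"op": "apply_moves", "data": {
  "xyz": [
    [0,0,0.1],
    [0,0,0.1],
    [0,0,0]
  ],
  "rotation": [
    [0,0,0],
    [0,0,0],
    [0,0,0]
  ]
}}

```text
time: 11.5
tcp_pos: [649.4, 134.0, 87.1]
orientation: [[0.0, 1.0, 0.0], [1.0, -0.0, 0.0], [0.0, 0.0, -1.0]]
wrist_force: [-0.0, -0.2, -1.5]
finger_gap: 0.395
grasp_force: 36.3
```

{"op": "apply_moves", "data": {
  "xyz": [
    [0,0,0.1],
    [0,0,0]
  ],
  "rotation": [
    [0,0,0],
    [0,0,0]
  ]
}}

```text
time: 11.67
tcp_pos: [649.5, 134.0, 86.4]
orientation: [[0.0, 1.0, 0.0], [1.0, -0.0, 0.0], [0.0, 0.0, -1.0]]
wrist_force: [-1.3, -0.7, 3.1]
finger_gap: 0.389
grasp_force: 36.8
```

Contact: the force went from −1.5 to +3.1 N with the underside on the floor. I open, rise and look.

{"op": "apply_moves", "data": {
  "xyz": [
    [0,0,0],
    [0,0,0],
    [0,0,0],
    [0,0,0]
  ],
  "rotation": [
    [0,0,0],
    [0,0,0],
    [0,0,0],
    [0,0,0]
  ],
  "hand": 5.5
}}

```text
time: 12.0
tcp_pos: [649.2, 134.0, 85.6]
orientation: [[0.0, 1.0, 0.0], [1.0, -0.0, 0.0], [0.0, 0.0, -1.0]]
wrist_force: [-0.1, -0.9, 0.4]
finger_gap: 0.642
grasp_force: 0.0
```

{"op": "apply_moves", "data": {
  "xyz": [
    [0,0,-0.5],
    [0,0,-1],
    [0,0,-1.5],
    [0,0,-1.5],
    [0,0,-1.5],
    [0,0,-1],
    [0,0,-0.5],
    [0,0,0]
  ],
  "rotation": [
    [0,0,0],
    [0,0,0],
    [0,0,0],
    [0,0,0],
    [0,0,0],
    [0,0,0],
    [0,0,0],
    [0,0,0]
  ]
}}

```text
time: 12.67
tcp_pos: [650.5, 134.2, 163.1]
orientation: [[0.0, 1.0, 0.004], [1.0, -0.0, 0.001], [0.001, 0.004, -1.0]]
wrist_force: [0.2, -0.8, -0.1]
finger_gap: 0.647
grasp_force: 0.0
```

{"op": "apply_moves", "data": {
  "xyz": [
    [0,0,0],
    [0,0,0],
    [0,0,0],
    [0,0,0],
    [0,0,0],
    [0,0,0]
  ],
  "rotation": [
    [0,0,0],
    [0,0,0],
    [0,0,0],
    [0,0,0],
    [0,0,0],
    [0,0,0]
  ],
  "hand": 0
}}

```text
time: 13.17
tcp_pos: [649.0, 133.9, 160.2]
orientation: [[0.0, 1.0, -0.001], [1.0, -0.0, -0.0], [-0.0, -0.001, -1.0]]
wrist_force: [-0.9, -0.3, -0.3]
finger_gap: 0.005
grasp_force: 0.0
```

```bash
python3 - <<'E'
from bench import arm
import cv2,numpy as np
c=arm.capture("wrist");s=arm.capture("scene")
print(arm.sense()["tcp_pos"])
cv2.imwrite("pics/w3.png",np.hstack([cv2.resize(c["color"][130:400,160:480],None,fx=1.25,fy=1.25),cv2.resize(s["color"][90:270,320:480],(400,450))[56:394]])[:337] if 0 else np.hstack([cv2.resize(c["color"][130:400,160:480],(400,338)),cv2.resize(s["color"][90:270,320:480],(400,450))[56:394]]))
E
```

```text
[649.10901895 133.95637503 160.49829424]
```

View pics/w3.png

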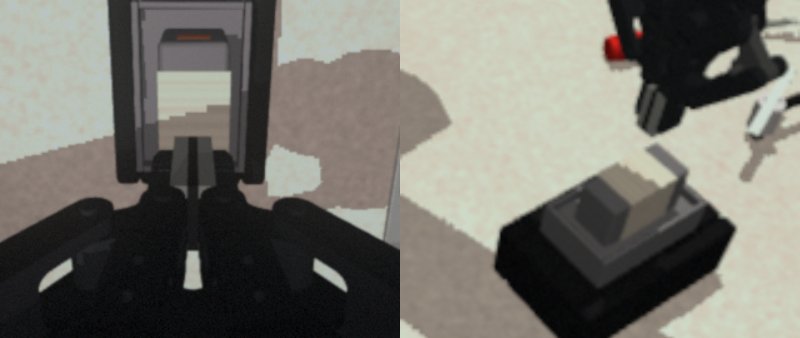

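The pack stands squarely in the raised tray, top at about z = 113, and the fingers are shut above its middle. I press down to z ≈ 88.

{"op": "apply_moves", "data": {
  "xyz": [
    [0,0,1.2],
    [0,0,1.2],
    [0,0,1.0],
    [0,0,0.7],
    [0,0,0.3],
    [0,0,0.2],
    [0,0,0.2],
    [0,0,0.2],
    [0,0,0]
  ],
  "rotation": [
    [0,0,0],
    [0,0,0],
    [0,0,0],
    [0,0,0],
    [0,0,0],
    [0,0,0],
    [0,0,0],
    [0,0,0],
    [0,0,0]
  ]
}}

```text
time: 14.02
tcp_pos: [649.3, 134.0, 111.2]
orientation: [[0.0, 1.0, 0.0], [1.0, -0.0, -0.0], [-0.0, 0.0, -1.0]]
wrist_force: [-2.3, -0.1, 3.0]
finger_gap: 0.002
grasp_force: 1.3
```

{"op": "apply_moves", "data": {
  "xyz": [
    [0,0,0.2],
    [0,0,0.2],
    [0,0,0.2],
    [0,0,0.2],
    [0,0,0.2],
    [0,0,0.2],
    [0,0,0.2],
    [0,0,0.2],
    [0,0,0.2],
    [0,0,0]
  ],
  "rotation": [
    [0,0,0],
    [0,0,0],
    [0,0,0],
    [0,0,0],
    [0,0,0],
    [0,0,0],
    [0,0,0],
    [0,0,0],
    [0,0,0],
    [0,0,0]
  ]
}}

```text
time: 14.85
tcp_pos: [649.3, 133.9, 92.6]
orientation: [[0.0, 1.0, 0.0], [1.0, -0.0, -0.0], [-0.0, 0.0, -1.0]]
wrist_force: [-2.3, -0.6, 3.7]
finger_gap: 0.002
grasp_force: 2.1
```

{"op": "apply_moves", "data": {
  "xyz": [
    [0,0,0.15],
    [0,0,0.15],
    [0,0,0.15],
    [0,0,0.15],
    [0,0,0.15],
    [0,0,0.15],
    [0,0,0]
  ],
  "rotation": [
    [0,0,0],
    [0,0,0],
    [0,0,0],
    [0,0,0],
    [0,0,0],
    [0,0,0],
    [0,0,0]
  ]
}}

```text
time: 15.43
tcp_pos: [649.8, 134.0, 88.0]
orientation: [[0.0, 1.0, 0.0], [1.0, -0.0, -0.0], [-0.0, 0.0, -1.0]]
wrist_force: [-9.8, -2.6, 21.8]
finger_gap: 0.002
grasp_force: 10.5
```

The bottom stop was reached at 21.8 N. I release, clear and check.

{"op": "apply_moves", "data": {
  "xyz": [
    [0,0,-0.5],
    [0,0,-0.5],
    [0,0,-0.5],
    [0,0,-0.5],
    [0,0,-1.0],
    [0,0,-1.5],
    [0,0,-1.5],
    [0,0,-1.5],
    [0,0,-1.5],
    [0,0,-1.5]
  ],
  "rotation": [
    [0,0,0],
    [0,0,0],
    [0,0,0],
    [0,0,0],
    [0,0,0],
    [0,0,0],
    [0,0,0],
    [0,0,0],
    [0,0,0],
    [0,0,0]
  ]
}}

```text
time: 16.27
tcp_pos: [649.3, 134.0, 189.7]
orientation: [[0.0, 1.0, 0.0], [1.0, -0.0, 0.0], [0.0, 0.0, -1.0]]
wrist_force: [-0.6, -0.2, -0.6]
finger_gap: 0.0
grasp_force: 0.0
```

{"op": "apply_moves", "data": {
  "xyz": [
    [0,-1,-1],
    [0,-2,0],
    [0,-2,0],
    [0,-2,0],
    [0,-2,0],
    [0,-2,0],
    [0,-1,0],
    [0,0,0],
    [0,0,0],
    [0,0,0]
  ],
  "rotation": [
    [0,0,0],
    [0,0,0],
    [0,0,0],
    [0,0,0],
    [0,0,0],
    [0,0,0],
    [0,0,0],
    [0,0,0],
    [0,0,0],
    [0,0,0]
  ]
}}

```text
time: 17.1
tcp_pos: [530.7, 134.1, 199.3]
orientation: [[0.0, 1.0, 0.002], [1.0, -0.0, 0.0], [0.0, 0.002, -1.0]]
wrist_force: [0.6, -1.1, 0.2]
finger_gap: 0.0
grasp_force: 0.0
```

```bash
python3 - <<'E'
from bench import arm
import cv2
s=arm.capture("scene")
cv2.imwrite("pics/end.png",cv2.resize(s["color"][110:330,210:470],None,fx=2.7,fy=2.7))
E
```

```text
(no output)
```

View pics/end.png

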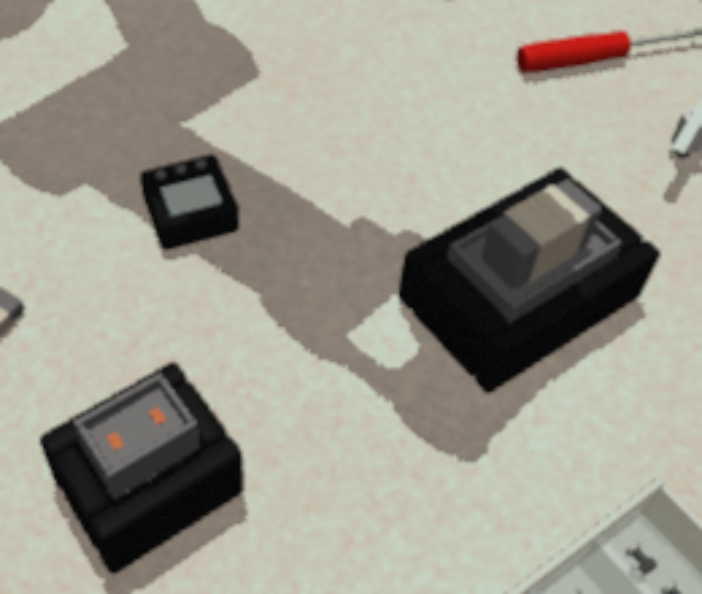

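The large cradle is locked low with the pack standing in it at (540,235). The small cradle at (135,430) is still raised.

```bash
python3 -c "
from bench import arm
print(arm.job_done())"
```

```text
the job is handed in; nothing more can be done
None
```

The big pack is in the larger dock with its cradle locked low again, the small dock's cradle is still up, and I handed the job in at about 17 s of the 58 s allowed.

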